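# Gauge the fired lamp sleeves and sort them

## Robot

A 6-joint arm with a two-finger parallel gripper is mounted at the origin on the work surface. World frame = base frame: x ahead of the robot, y to its left, z up, the work surface at z = 0. Lengths are in mm, angles in rad, forces in N, time in s.
With the tool pointing down it reaches from about 300 to 775 mm from the base axis. Payload 14.6 kg.
Tool frame: the origin (TCP) lies midway between the tips of the shut fingers; the grasp point (between the pads) lies 19 mm behind it (manip.grasp_offset is the distance from the TCP to the grasp point, in mm); z points along the fingers, y is the line along which they close (so a half turn about z gives the same grasp; the last joint's range is limited). The gripper opens to 94 mm and grips with 3 to 60 N. Pads are 16 mm wide; open, the fingers measure 119 mm over their backs; the gripper's body (75 mm by 177 mm) begins 78 mm behind the grasp point.
Start: joints at [-1.387, 0.3, 1.521, -0, 1.321, -0.067], TCP at [136.492, -532.784, 205.446] pointing down, gripper open.
Joint ranges: [-3.03, 3.03], [-0.79, 2.21], [0.23, 2.52], [-1.04, 4.18], [0, 3.07], [-2.55, 2.55]. Speed limits (rad/s): [2.22, 2.22, 2.57, 3.14, 3.14, 3.14].

## Interface

Orientations are given as [roll, pitch, yaw] about the fixed x, y, z axes, in that order (R = Rz(yaw) Ry(pitch) Rx(roll)).
In Python, from cell import manip, viewer gives the robot as it stands. The module is installed in compiled form; this text tells all that it offers.
- The arm moves only by the tool move_arm, never from a script. Its argument "moves" is a list of rows, each a list of 4 numbers: the shift along the tool's x, y, z in m, then the turn about the tool's z in rad. A call has 1 to 12 rows; each row is the pose to reach, as a shift and turn from the pose commanded when the call began, along the tool's axes at that moment; what a row does not reach only later rows make up. A row lasts 1/10 s, in which the tool goes at most 50 mm and 8.59 degrees, less where a joint would pass 70% of its speed; a pose out of reach is approached as far as the arm can. A call with a gripper value outside its range is refused whole. "jaw" is the finger opening in m, from 0 to 0.094, set as the call begins (left out, the last holds). The fingers move at their own pace and stop on an object; "squeeze" is the grip in N (left out, the last holds). Time passes only in rows, so rows that repeat a pose let the fingers close. It gives the time, the measured TCP pose, the force, the opening and the grip force at its end, in the units of the state.
- manip.read_state(): the state, without advancing time (a new reading comes with each control period).
- viewer.camera(name): name is "scene" or "top" or "wrist"; returns a dict with "frame" (480x640x3 uint8, blue, green, red), "z_map" (480x640 float32, mm along the optical axis (not along the pixel's ray), 0 where there is no reading), "fx", "fy", "cx", "cy" (pixels), "D" ([k1, k2, p1, p2, k3] as OpenCV has them; the pictures are not rectified), "origin" and "orientation" of the camera in the world. Camera axes: x right, y down, z forward; pixel columns grow to the right and rows downward; lengths in mm; the calibration is good to about 2 mm. A picture is of the moment at which its call begins.
- manip.sign_off(): hands the job in; it is judged then, once.
The state is a dict: "clock": time; "joints": joint angles; "qd": joint speeds; "effort": joint torques, N m; "eef_pos": TCP position; "eef_rot": TCP orientation; "wrist_force": force on the tool from outside, world axes, zero at the start; "moment": the same for the moment, N m; "finger_gap": finger opening in mm; "finger_force": force on a finger pad.
Only numpy, scipy, OpenCV 4.12 (cv2) and the standard library are available. Lean on these libraries where they do the work, as an engineer would, in place of code of your own. Each camera call takes 0.05 s, during which the arm holds its last target. There are 200 camera calls.

## Task

Check the glazed lamp sleeves from the kiln one at a time on the brass gauge pin, in the order white, yellow, green, blue, black (one colour may be missing): slide each one down the pin as far as it will go. Those that go right down to the wooden foot go upright into the rack, one to a pocket, in that same colour order from the one-dot pocket on with no pocket skipped; those that stop on the pin's step go upright into the cardboard seconds box. Leave the jars and the brush pot where they are.

Things in the scene. Friction and masses are not known exactly. Their poses are not given: they have to be found in the camera images.
- white_a: white-glazed stoneware sleeve (short tube), 44 mm across, 56 mm tall, standing on a sheet of paper at the start; at most one of white_a and white_b is there. Its bore is either 25.5 mm (goes all the way down the gauge pin) or 19.5 mm (stops on the step); which is found only on the gauge. Origin: centre of its underside, z along the tube
- white_b: white-glazed stoneware sleeve (short tube), 44 mm across, 56 mm tall, standing on a sheet of paper at the start; at most one of white_a and white_b is there. Its bore is either 25.5 mm (goes all the way down the gauge pin) or 19.5 mm (stops on the step); which is found only on the gauge. Origin: centre of its underside, z along the tube
- yellow_a: yellow-glazed stoneware sleeve (short tube), 44 mm across, 56 mm tall, standing on a sheet of paper at the start; at most one of yellow_a and yellow_b is there. Its bore is either 25.5 mm (goes all the way down the gauge pin) or 19.5 mm (stops on the step); which is found only on the gauge. Origin: centre of its underside, z along the tube
- yellow_b: yellow-glazed stoneware sleeve (short tube), 44 mm across, 56 mm tall, standing on a sheet of paper at the start; at most one of yellow_a and yellow_b is there. Its bore is either 25.5 mm (goes all the way down the gauge pin) or 19.5 mm (stops on the step); which is found only on the gauge. Origin: centre of its underside, z along the tube
- green_a: green-glazed stoneware sleeve (short tube), 44 mm across, 56 mm tall, standing on a sheet of paper at the start; at most one of green_a and green_b is there. Its bore is either 25.5 mm (goes all the way down the gauge pin) or 19.5 mm (stops on the step); which is found only on the gauge. Origin: centre of its underside, z along the tube
- green_b: green-glazed stoneware sleeve (short tube), 44 mm across, 56 mm tall, standing on a sheet of paper at the start; at most one of green_a and green_b is there. Its bore is either 25.5 mm (goes all the way down the gauge pin) or 19.5 mm (stops on the step); which is found only on the gauge. Origin: centre of its underside, z along the tube
- blue_a: blue-glazed stoneware sleeve (short tube), 44 mm across, 56 mm tall, standing on a sheet of paper at the start; at most one of blue_a and blue_b is there. Its bore is either 25.5 mm (goes all the way down the gauge pin) or 19.5 mm (stops on the step); which is found only on the gauge. Origin: centre of its underside, z along the tube
- blue_b: blue-glazed stoneware sleeve (short tube), 44 mm across, 56 mm tall, standing on a sheet of paper at the start; at most one of blue_a and blue_b is there. Its bore is either 25.5 mm (goes all the way down the gauge pin) or 19.5 mm (stops on the step); which is found only on the gauge. Origin: centre of its underside, z along the tube
- black_a: black-glazed stoneware sleeve (short tube), 44 mm across, 56 mm tall, standing on a sheet of paper at the start; at most one of black_a and black_b is there. Its bore is either 25.5 mm (goes all the way down the gauge pin) or 19.5 mm (stops on the step); which is found only on the gauge. Origin: centre of its underside, z along the tube
- black_b: black-glazed stoneware sleeve (short tube), 44 mm across, 56 mm tall, standing on a sheet of paper at the start; at most one of black_a and black_b is there. Its bore is either 25.5 mm (goes all the way down the gauge pin) or 19.5 mm (stops on the step); which is found only on the gauge. Origin: centre of its underside, z along the tube
- gauge: fixed brass pin on a dark wooden foot 76 x 76 x 15 mm. From the foot up: 22.5 mm thick for 28 mm, a sloping step 3.5 mm high, 15.5 mm thick for 18.5 mm, a 6 mm blunt cone; top 71 mm above the table. A wide sleeve comes down onto the foot (its underside 15 mm above the table), a tight one stops at about 44 mm. Origin: on the table under the pin's axis, z up
- rack: fixed wooden rack, 58 x 274 mm, five square pockets in a row along its y (50 x 50 mm inside, 54 mm apart, floor 4 mm and rims 18 mm above the table), one to five red dots on the white strip on its -x side; the one-dot pocket is at its +y end. Origin: centre of its underside
- seconds_box: fixed low open cardboard box, 60 x 248 mm outside, 22 mm high, walls 4 mm, floor about 4 mm thick, long side along its y: takes up to five sleeves standing in one row. Origin: centre of its underside
- glaze_jar: bystander: jar with red lid, 66 mm across, 85 mm tall; origin centre of its underside
- oxide_jar: bystander: amber glass jar with black cap, 42 mm across, 62 mm tall, standing among the sleeves; often absent; origin centre of its underside
- brush_pot: bystander: grey-green pot, 72 mm across, 85 mm tall, brushes standing in it to 150 mm; origin centre of its underside
- pocket_1 (a point): centre of the floor of the rack pocket with 1 red dot
- pocket_2 (a point): centre of the floor of the rack pocket with 2 red dots
- pocket_3 (a point): centre of the floor of the rack pocket with 3 red dots
- pocket_4 (a point): centre of the floor of the rack pocket with 4 red dots
- pocket_5 (a point): centre of the floor of the rack pocket with 5 red dots

How it is judged:
By the outcome, as a careful person would: the job done as asked, in the order asked, and still so for the second after the job is handed in, with the robot touching nothing.
Of white_a, white_b only 1 to 1 are there at a start; the rules pass over those that are not, and their reading is None.
Of yellow_a, yellow_b, oxide_jar only 1 to 1 are there at a start; the rules pass over those that are not, and their reading is None.
Of green_a, green_b only 1 to 1 are there at a start; the rules pass over those that are not, and their reading is None.
Of blue_a, blue_b only 1 to 1 are there at a start; the rules pass over those that are not, and their reading is None.
Of black_a, black_b only 1 to 1 are there at a start; the rules pass over those that are not, and their reading is None.
At some moment in a run one of white_a, white_b, yellow_a, yellow_b, green_a, green_b, blue_a, blue_b, black_a, black_b may be knocked a few centimetres aside while the robot is not near it.
It also fails if it takes over 210 s, if anything falls off the work surface, if the arm or the gripper's body presses on something with over 40 N, if the wrist force passes 120 N, or if a joint passes its speed limit or range.

## Working session

There is one attempt and no reset: what is moved stays moved. The work goes in short steps, Python scripts to look and compute and a tool call to move; the robot and the scene stay as the last step left them, time stands still between calls to the robot, and variables do not carry over. Pictures are saved under pics/ and viewed, at most 14 in all, crops included, and the job is handed in when it is done.

Besides the shell and the picture viewer there is one more tool, called after ">>>" as a command line: name --pt "numbers of a row" for each row, then --argument value for the rest. move_arm: Moves the arm, as the interface text tells. Its arguments: {"type":"object","properties":{"moves":{"type":"array"},"jaw":{"type":"number"},"squeeze":{"type":"number"}},"required":["moves"]}

```bash
mkdir -p pics; cat > h.py <<'E'
import numpy as np, cv2
from scipy.spatial.transform import Rotation as R
from cell import manip, viewer
def Rc(c):
    o=np.array(c["orientation"],float)
    return o if o.shape==(3,3) else R.from_euler('xyz',o).as_matrix()
def snap(n,f=None):
    c=viewer.camera(n)
    if f: cv2.imwrite('pics/'+f,c["frame"])
    return c
def K(c): return np.array([[c["fx"],0,c["cx"]],[0,c["fy"],c["cy"]],[0,0,1.]]),np.array(c["D"],float)
def ray(c,u,v):
    k,d=K(c); p=cv2.undistortPoints(np.array([[[u,v]]],float),k,d)[0,0]
    return Rc(c)@np.array([p[0],p[1],1])
def atz(c,u,v,z):
    r=ray(c,u,v); o=np.array(c["origin"],float); return o+r*(z-o[2])/r[2]
def cloud(c):
    k,d=K(c); u,v=np.meshgrid(np.arange(640.),np.arange(480.))
    p=cv2.undistortPoints(np.stack([u,v],-1).reshape(-1,1,2),k,d).reshape(480,640,2)
    P=np.concatenate([p,np.ones((480,640,1))],-1)*c["z_map"][...,None]
    return P@Rc(c).T+np.array(c["origin"],float)
E
python3 - <<'E'
from h import *
for n in ("top","scene"):
    c=snap(n,n+'0.png'); print(n,c["origin"],c["orientation"],c["fx"],c["D"])
print(manip.read_state()); print(manip.grasp_offset)
E
```

```text
top [ 408.62102798  -13.40983596 1147.40432952] [-3.05551432  0.01418954 -1.59473965] 486.1613142171783 [-0.10863532  0.          0.          0.          0.        ]
scene [1206.56162931  157.75493387 1148.61006706] [-2.58481092e+00 -1.40392890e-03  1.81827438e+00] 586.7825295616544 [0.03551533 0.         0.         0.         0.        ]
{'clock': 0.1, 'joints': array([-1.38658293e+00,  3.00391925e-01,  1.52150533e+00, -4.05798254e-05,
        1.32074325e+00, -6.66217235e-02]), 'qd': array([ 0.00092594, -0.00073674, -0.00292801,  0.00288036,  0.00031801,
        0.00016162]), 'effort': array([ 9.48031011e-04, -5.32642365e+01, -3.53283298e+01,  7.09566800e-02,
        2.34782853e-02, -4.16385399e-05]), 'eef_pos': array([ 136.44791929, -532.55550662,  204.961818  ]), 'eef_rot': array([-3.14054452e+00, -3.05375438e-05,  2.50845169e-01]), 'wrist_force': array([ 0.20096421, -0.10951428, -0.66581769]), 'moment': array([ 0.00931104,  0.01712227, -0.00044347]), 'finger_force': 0.0, 'finger_gap': 93.5886844096493}
18.8
```

View pics/top0.png

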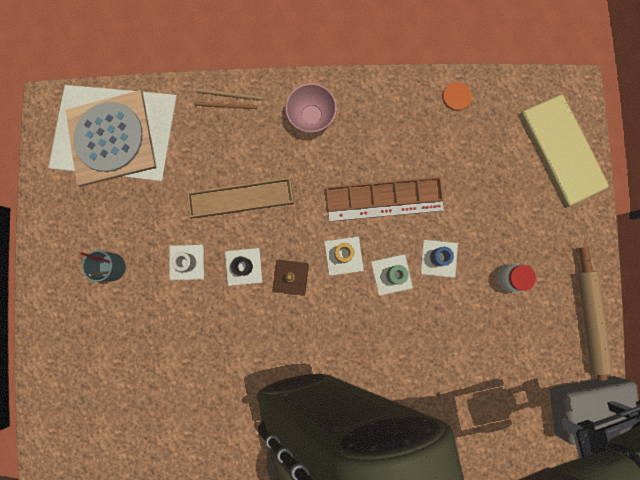

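View pics/scene0.png

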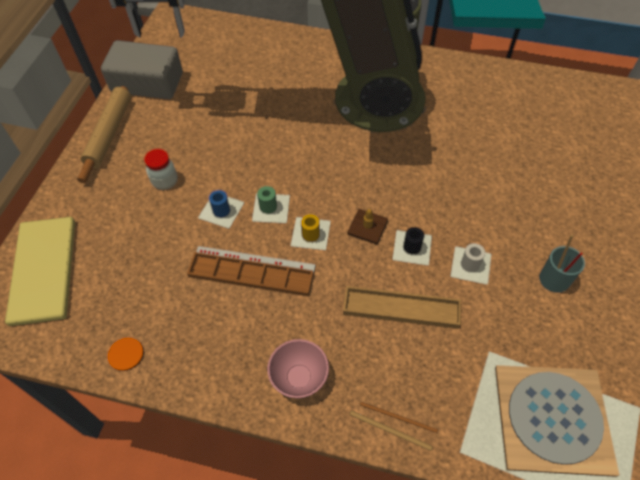

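```bash
cat >> h.py <<'E'
PX=dict(white=(183,262),black=(241,267),yellow=(344,253),green=(398,274),blue=(442,256))
def rim(P,xy,z0=52,z1=62,r=32):
    m=(np.hypot(P[...,0]-xy[0],P[...,1]-xy[1])<r)&(P[...,2]>z0)&(P[...,2]<z1)
    q=P[m]
    if len(q)<8: return None
    c,rr=cv2.minEnclosingCircle(q[:,:2].astype(np.float32))
    return [round(float(x),1) for x in (*q[:,:2].mean(0),np.median(q[:,2]),*c,rr)]+[len(q)]
E
python3 - <<'E'
from h import *
t=snap("top"); s=snap("scene"); T=cloud(t); S=cloud(s)
tab=T[300:340,100:200,2]; print("table z",np.median(tab), np.median(S[330:345,150:250,2]))
for n,p in PX.items():
    g=atz(t,*p,56)[:2]; print(n,g.round(),rim(T,g),rim(S,g))
g=atz(t,291,277,40)[:2]
print("pin",g,rim(T,g,60,75),rim(S,g,60,75),rim(T,g,35,75),rim(S,g,35,75))
def rect(P,xy,z0,z1,w,h):
    m=(abs(P[...,0]-xy[0])<w)&(abs(P[...,1]-xy[1])<h)&(P[...,2]>z0)&(P[...,2]<z1)
    return cv2.minAreaRect(P[m][:,:2].astype(np.float32)),np.median(P[m][:,2])
for C in(T,S):
    print("foot",rect(C,g,10,19,60,60))
    print("rack",rect(C,atz(t,384,199,18)[:2],12,22,55,160))
    print("box",rect(C,atz(t,241,198,18)[:2],14,27,55,140))
for p in [(341,215),(437,206)]: print("dots",atz(t,*p,10))
for p in ((515,278),(105,266)): print(atz(t,*p,60))
w=snap("wrist","w0.png"); print(w["origin"],w["orientation"],w["fx"])
for a,b,f,im in((160,230,'a',t),):
    cv2.imwrite('pics/topc.png',cv2.resize(t["frame"][165:305,160:480],None,fx=2.5,fy=2.5,interpolation=cv2.INTER_CUBIC))
E
```

```text
table z -0.15922333384082776 -0.9466964544695884
white [466. 300.] [467.4, 304.7, 55.8, 468.3, 305.5, 22.9, 195] [469.5, 302.5, 54.7, 469.7, 302.4, 22.1, 153]
black [452. 167.] [454.6, 170.1, 55.7, 455.0, 170.6, 22.0, 194] [456.9, 167.7, 54.5, 457.4, 169.9, 23.3, 152]
yellow [477. -66.] [479.6, -65.9, 55.7, 479.5, -66.3, 21.7, 188] [481.4, -67.3, 55.1, 482.3, -68.0, 22.5, 141]
green [ 427. -186.] [426.3, -187.2, 55.5, 425.9, -187.5, 21.9, 230] [428.3, -188.1, 54.6, 428.5, -190.7, 24.0, 162]
blue [ 465. -287.] [465.2, -291.2, 55.4, 464.8, -291.9, 22.5, 190] [467.2, -292.8, 54.6, 467.0, -293.2, 22.7, 132]
pin [426.79377113  55.40265868] [426.9, 58.3, 67.9, 427.0, 58.4, 7.6, 40] [429.8, 57.0, 65.2, 428.9, 57.8, 8.7, 35] [426.6, 57.6, 61.2, 426.9, 58.3, 10.9, 75] [432.2, 57.2, 50.4, 430.6, 57.0, 10.5, 97]
foot (((427.02593994140625, 58.57701110839844), (75.96324157714844, 75.89112091064453), 81.64437103271484), np.float64(14.599509264107724))
rack (((612.5858764648438, -168.49420166015625), (71.63003540039062, 274.5880432128906), 4.272383689880371), np.float64(17.39835314281595))
box (((618.0989379882812, 174.72903442382812), (61.27585983276367, 248.24411010742188), 6.691079139709473), np.float64(21.36014329858051))
foot (((429.24383544921875, 56.50841522216797), (76.3577651977539, 80.04005432128906), 81.78630065917969), np.float64(13.571942448729033))
rack (((611.890869140625, -170.468994140625), (76.50373840332031, 275.7815856933594), 3.597925901412964), np.float64(16.11329734540311))
box (((617.9201049804688, 172.3585205078125), (65.6639633178711, 247.67303466796875), 6.49301290512085), np.float64(19.493616441169024))
dots [570.36535872 -63.67098099  10.        ]
dots [ 586.43129848 -292.35106089   10.        ]
[ 410.49452076 -451.81165604   60.        ]
[460.41667209 482.58451963  60.        ]
[ 210.29548579 -514.60421677  385.31476642] [ 2.87244041e+00  1.58090197e-03 -1.32042134e+00] 413.3856880119226
```

View pics/topc.png

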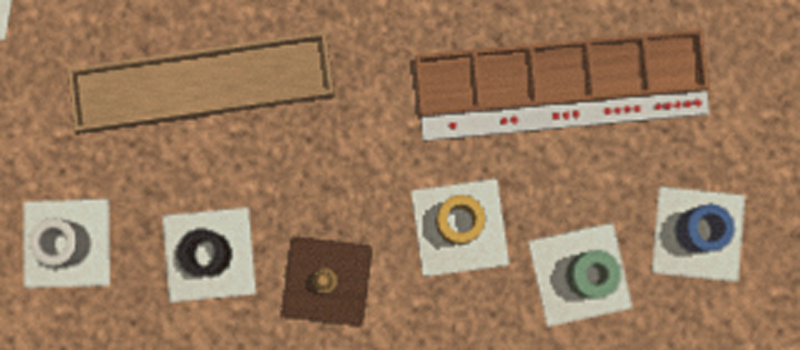

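The top view shows all five sleeves: white (183,262), black (241,267), yellow (344,253), green (398,274) and blue (442,256). The pin is at (291,277) and there is no amber jar. The one-dot pocket is at the left end of the rack. I'll move over now with the tool turned so the fingers close along world x.

>>> move_arm --pt "0.02 -0.016 0 -0.07" --pt "0.06 -0.047 0 -0.2" --pt "0.1 -0.078 -0.01 -0.33" --pt "0.14 -0.11 -0.015 -0.46" --pt "0.18 -0.141 -0.015 -0.6" --pt "0.22 -0.173 -0.015 -0.73" --pt "0.26 -0.204 -0.015 -0.87" --pt "0.3 -0.235 -0.015 -1.0" --pt "0.335 -0.263 -0.015 -1.13" --pt "0.36 -0.283 -0.015 -1.24" --pt "0.38 -0.298 -0.015 -1.32" --pt "0.38 -0.298 -0.015 -1.32" --jaw 0.075 --squeeze 12

```text
clock: 1.45
eef_pos: [431.8, -147.8, 220.3]
eef_rot: [-3.141, -0.0, 1.576]
wrist_force: [0.3, -0.3, 0.2]
finger_gap: 75.4
finger_force: 0.0
```

>>> move_arm --pt "0.02 0.002 0 0" --pt "0.06 0.005 0 0" --pt "0.11 0.009 0 0" --pt "0.16 0.013 0 0" --pt "0.21 0.017 0 0" --pt "0.26 0.021 0 0" --pt "0.31 0.025 0 0" --pt "0.36 0.03 0 0" --pt "0.405 0.034 0 0" --pt "0.44 0.036 0 0" --pt "0.452 0.037 0 0" --pt "0.452 0.037 0 0"

```text
clock: 2.65
eef_pos: [467.6, 302.4, 220.0]
eef_rot: [-3.141, 0.0, 1.571]
wrist_force: [-0.4, -0.1, -0.4]
finger_gap: 75.3
finger_force: 0.0
```

```bash
python3 - <<'E'
from h import *
st=manip.read_state(); print(st["eef_pos"],st["eef_rot"],st["qd"].round(3))
w=snap("wrist","w1.png"); W=cloud(w); print(w["origin"],w["orientation"])
print("wrist",rim(W,(468.5,304))); 
t=snap("top","t1.png"); print("black top",rim(cloud(t),(454.6,170.1)))
from scipy.spatial.transform import Rotation
# rack detail from top cloud
T=cloud(t); a=np.deg2rad(4.2); ex=np.array([np.cos(a),np.sin(a)]); ey=np.array([-np.sin(a),np.cos(a)])
d=T[...,:2]-np.array([612.6,-168.5]); X=d@ex;Y=d@ey
for x0 in range(-42,44,3):
    m=(abs(X-x0)<1.5)&(abs(Y)<140); q=T[m][:,2]; print(x0,np.percentile(q,[10,50,90]).round(1) if len(q) else '',end=' ')
E
```

```text
[467.64725271 302.36095035 219.99081415] [-3.14092520e+00  4.98026984e-04  1.57117822e+00] [-0.042 -0.032  0.035 -0.003 -0.002 -0.026]
[466.65469411 378.73749429 400.13982742] [2.87298052e+00 1.14484091e-03 7.33320755e-05]
wrist [466.5, 304.2, 56.8, 466.6, 303.3, 22.0, 1374]
black top [454.4, 169.9, 55.6, 455.1, 170.5, 22.4, 190]
-42 [3.3 6.2 8.6] -39 [2.6 6.  8.1] -36 [2.9 6.3 8.8] -33 [3.6 6.3 8.9] -30 [3.1 5.4 8.6] -27 [2.7 5.6 8.4] -24 [ 3.5  6.7 17.3] -21 [11.6 17.4 20.8] -18 [ 6.4 16.5 19.1] -15 [ 1.2  3.8 15.9] -12 [ 0.3  3.8 14.6] -9 [0.8 3.7 7.9] -6 [1.7 4.  9.7] -3 [ 0.6  4.2 15.7] 0 [1.  4.  8.3] 3 [ 1.   3.8 14.9] 6 [ 1.4  4.2 15.9] 9 [ 1.5  4.  12.5] 12 [ 1.3  3.9 14.5] 15 [0.9 4.1 8.2] 18 [ 0.6  4.4 10.3] 21 [ 1.1  3.9 11.1] 24 [ 1.1  3.8 14.9] 27 [ 1.   4.  13.6] 30 [ 1.9  6.4 18.3] 33 [ 6.4 16.8 20. ] 36 [14.3 16.6 18.7] 39 [-2.2  0.9  4.3] 42 [-2.7  0.2  2.6]
```

View pics/w1.png

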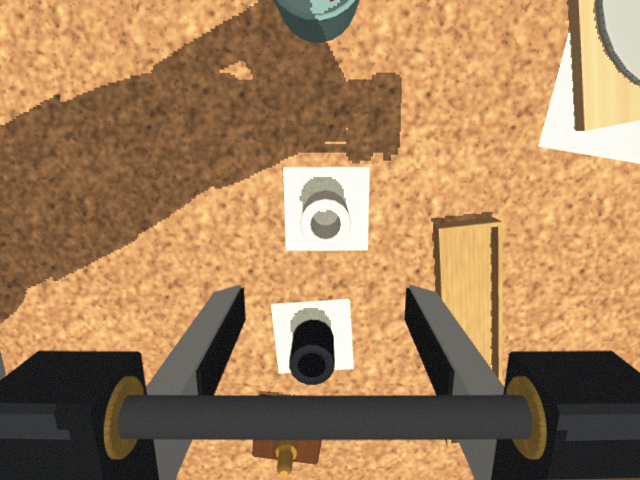

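The wrist view puts the white sleeve at (325,222), about (467,304), which agrees with the top camera. Descending and gripping.

>>> move_arm --pt "0 0 0.02 0" --pt "0 0 0.06 0" --pt "0 0 0.1 0" --pt "0 0 0.14 0" --pt "0 0 0.17 0" --pt "0 0 0.185 0" --pt "0 0 0.192 0" --pt "0 0 0.194 0" --pt "0 0 0.194 0"

```text
clock: 3.65
eef_pos: [468.3, 302.3, 27.6]
eef_rot: [3.14, -0.001, 1.57]
wrist_force: [-0.4, -0.3, 0.8]
finger_gap: 75.1
finger_force: 0.0
```

>>> move_arm --pt "0 0 0 0" --pt "0 0 0 0" --pt "0 0 0 0" --pt "0 0 0 0" --pt "0 0 0 0" --pt "0 0 0 0" --pt "0 0 0 0" --pt "0 0 0 0" --jaw 0.03 --squeeze 12

```text
clock: 4.45
eef_pos: [467.7, 302.3, 26.6]
eef_rot: [3.141, -0.0, 1.571]
wrist_force: [-1.2, 0.2, 3.1]
finger_gap: 42.9
finger_force: 12.0
```

>>> move_arm --pt "0 0 -0.015 0" --pt "0 0 -0.05 0" --pt "-0.005 -0.001 -0.085 0" --pt "-0.035 -0.006 -0.1 0" --pt "-0.075 -0.012 -0.1 0" --pt "-0.12 -0.02 -0.1 0" --pt "-0.165 -0.027 -0.1 0" --pt "-0.205 -0.033 -0.1 0" --pt "-0.235 -0.038 -0.1 0" --pt "-0.246 -0.04 -0.1 0" --pt "-0.246 -0.04 -0.1 0" --pt "-0.246 -0.04 -0.1 0"

```text
clock: 5.65
eef_pos: [428.0, 56.9, 126.8]
eef_rot: [3.141, -0.0, 1.571]
wrist_force: [-0.3, 0.1, -1.4]
finger_gap: 43.4
finger_force: 12.0
```

```bash
python3 - <<'E'
from h import *
st=manip.read_state(); print(st["eef_pos"],st["finger_gap"],st["wrist_force"])
w=snap("wrist","w2.png"); s=snap("scene")
cv2.imwrite('pics/s2.png',cv2.resize(s["frame"][130:290,260:500],None,fx=3,fy=3,interpolation=cv2.INTER_CUBIC))
S=cloud(s); t=snap("top"); 
print("pin S",rim(S,(429,57),35,72,18)); print("rim held, scene",rim(S,(429,57),145,165,40))
cv2.imwrite('pics/m2.png',np.hstack([cv2.resize(w["frame"],(400,300)),cv2.resize(s["frame"][130:280,260:460],(400,300),interpolation=cv2.INTER_CUBIC)]))
E
```

```text
[427.95347864  56.8909689  126.79933488] 43.38624112896767 [-0.29384598  0.08101053 -1.42439271]
pin S [432.9, 57.2, 49.2, 429.5, 55.9, 11.4, 91]
rim held, scene [461.5, 56.8, 152.1, 457.7, 58.0, 10.9, 44]
```

View pics/m2.png

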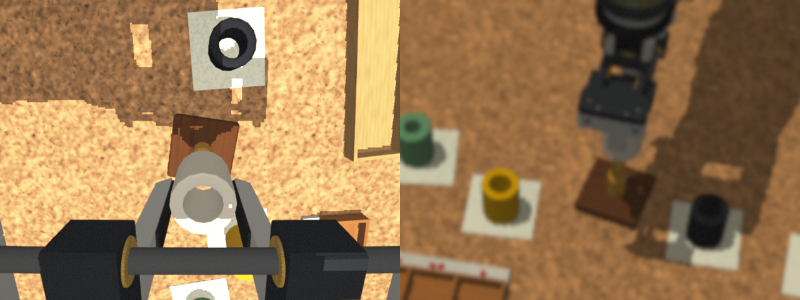

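The white sleeve is held over the pin in both views. I'll measure the held rim against the pin in the wrist depth.

```bash
python3 - <<'E'
from h import *
W=cloud(snap("wrist")); st=manip.read_state()["eef_pos"]; print(st, rim(W,st[:2],150,165,30))
S=cloud(snap("scene")); print(rim(S,(427,57),95,150,30))
print('foot wrist');m=(abs(W[...,0]-427)<60)&(abs(W[...,1]-57)<60)&(W[...,2]>11)&(W[...,2]<19);print(cv2.minAreaRect(W[m][:,:2].astype(np.float32)))
E
```

```text
[427.7244837   57.07872006 126.37854646] [426.9, 60.4, 156.5, 427.8, 65.3, 28.8, 7280]
[444.0, 62.2, 114.5, 433.2, 58.5, 21.8, 147]
foot wrist
((425.84075927734375, 56.92407989501953), (75.61695861816406, 76.25000762939453), 81.73818969726562)
```

>>> move_arm --pt "-0.001 0 0.01 0" --pt "-0.001 0 0.022 0" --pt "-0.001 0 0.03 0" --pt "-0.001 0 0.035 0" --pt "-0.001 0 0.04 0" --pt "-0.001 0 0.045 0" --pt "-0.001 0 0.05 0" --pt "-0.001 0 0.055 0" --pt "-0.001 0 0.058 0" --pt "-0.001 0 0.06 0" --pt "-0.001 0 0.062 0" --pt "-0.001 0 0.062 0"

```text
clock: 7.1
eef_pos: [427.6, 55.2, 64.3]
eef_rot: [-3.141, 0.0, 1.571]
wrist_force: [0.5, 1.1, -0.9]
finger_gap: 43.0
finger_force: 12.0
```

>>> move_arm --pt "0 0 0.006 0" --pt "0 0 0.012 0" --pt "0 0 0.017 0" --pt "0 0 0.02 0" --pt "0 0 0.022 0" --pt "0 0 0.023 0" --pt "0 0 0.0235 0" --pt "0 0 0.0235 0"

```text
clock: 7.9
eef_pos: [427.6, 55.2, 41.5]
eef_rot: [-3.141, 0.0, 1.571]
wrist_force: [-5.7, 0.1, 11.2]
finger_gap: 43.2
finger_force: 12.0
```

>>> move_arm --pt "0 0 0 0" --pt "0 0 0 0" --pt "0 0 0 0" --jaw 0.05

```text
clock: 8.2
eef_pos: [427.7, 55.2, 41.0]
eef_rot: [3.141, -0.0, 1.571]
wrist_force: [0.4, -0.3, -0.2]
finger_gap: 50.1
finger_force: 0.0
```

```bash
python3 - <<'E'
from h import *
W=cloud(snap("wrist","w3.png")); st=manip.read_state()["eef_pos"]; print(st, rim(W,(427.5,57),66,76,23),rim(W,(427.5,57),90,104,23))
t=cloud(snap("top")); 
for n,g in dict(black=(454.6,170),yellow=(479.6,-66),green=(426.3,-187.2),blue=(465.2,-291.2)).items(): print(n,rim(t,g))
E
```

```text
[427.70312358  55.22441937  40.95663233] [426.3, 58.1, 71.6, 426.4, 56.5, 22.2, 7179] None
black [455.3, 176.6, 55.6, 454.8, 171.1, 21.6, 135]
yellow [479.2, -65.5, 55.9, 479.9, -66.1, 21.5, 181]
green [426.5, -187.5, 55.3, 426.1, -187.5, 22.1, 227]
blue [465.1, -291.5, 55.2, 465.2, -291.7, 22.1, 183]
```

White went all the way down (rim at 71.6 mm), so it goes in pocket 1.

>>> move_arm --pt "0.002 0 0 0" --pt "0.002 0 0 0" --pt "0.002 0 0 0"

```text
clock: 8.6
eef_pos: [427.7, 57.3, 40.9]
eef_rot: [3.142, -0.0, 1.571]
wrist_force: [0.1, -0.6, 0.7]
finger_gap: 49.8
finger_force: 0.0
```

>>> move_arm --pt "0 0 0 0" --pt "0 0 0 0" --pt "0 0 0 0" --pt "0 0 0 0" --pt "0 0 -0.02 0" --pt "0 0 -0.05 0" --pt "0 0 -0.075 0" --pt "0 0 -0.08 0" --pt "0 0 -0.08 0" --jaw 0.03

```text
clock: 9.5
eef_pos: [427.8, 57.2, 121.0]
eef_rot: [3.141, -0.0, 1.571]
wrist_force: [-0.8, 0.1, -2.0]
finger_gap: 43.2
finger_force: 12.0
```

>>> move_arm --pt "-0.01 0.015 0 0" --pt "-0.03 0.047 0 0" --pt "-0.055 0.085 0 0" --pt "-0.08 0.124 0 0" --pt "-0.1 0.155 0 0" --pt "-0.113 0.176 0 0" --pt "-0.118 0.184 0 0" --pt "-0.1185 0.1842 0 0" --pt "-0.1185 0.1842 0 0" --pt "-0.1185 0.1842 0 0"

```text
clock: 10.5
eef_pos: [611.1, -60.5, 120.9]
eef_rot: [-3.141, -0.0, 1.572]
wrist_force: [-0.9, -0.0, -0.8]
finger_gap: 43.2
finger_force: 12.0
```

```bash
cat >> h.py <<'E'
def pocket(W,k,c=(619.9,-168.9),a=4.2):
    """re-measure pocket floor patch near pocket k"""
    a=np.deg2rad(a); e=np.array([-np.sin(a),np.cos(a)]); f=np.array([np.cos(a),np.sin(a)])
    p=np.array(c)+54*(3-k)*e; d=W[...,:2]-p; m=(abs(d@f)<34)&(abs(d@e)<31)&(W[...,2]>12)&(W[...,2]<23)
    return p.round(1),[np.histogram((d@v)[m],bins=np.arange(-34,36,4))[0].tolist() for v in(f,e)]
E
python3 - <<'E'
from h import *
w=snap("wrist","w4.png");W=cloud(w); st=manip.read_state()["eef_pos"]; print(st, rim(W,st[:2],145,158,23))
for P in (W,cloud(snap("top"))):
  for k in (1,2): print(pocket(P,k))
E
```

```text
[611.29326112 -60.60460214 121.13533113] [610.5, -59.6, 151.5, 611.3, -60.6, 23.0, 6567]
(array([612. , -61.2]), [[132, 265, 44, 43, 39, 44, 42, 42, 43, 41, 46, 43, 41, 44, 376, 59, 0], [0, 0, 8, 18, 33, 58, 66, 74, 70, 74, 67, 76, 71, 75, 281, 373, 0]])
(array([ 615.9, -115. ]), [[0, 0, 0, 0, 0, 0, 0, 0, 0, 0, 0, 0, 0, 0, 4, 2, 0], [0, 0, 0, 0, 0, 0, 0, 0, 0, 0, 0, 0, 0, 0, 0, 3, 3]])
(array([612. , -61.2]), [[0, 0, 0, 0, 0, 0, 0, 0, 0, 0, 0, 0, 0, 0, 0, 0, 0], [0, 0, 0, 0, 0, 0, 0, 0, 0, 0, 0, 0, 0, 0, 0, 0, 0]])
(array([ 615.9, -115. ]), [[0, 0, 0, 0, 0, 0, 0, 0, 0, 0, 0, 0, 0, 0, 5, 4, 0], [0, 0, 0, 0, 2, 4, 3, 0, 0, 0, 0, 0, 0, 0, 0, 0, 0]])
```

View pics/w4.png

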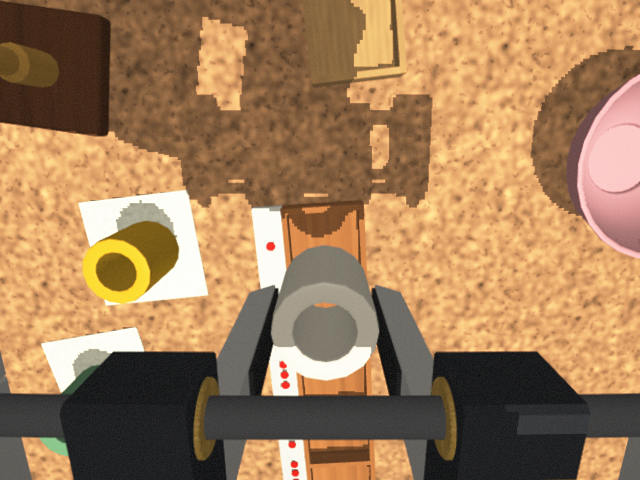

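White is held over the rack's +y end. The one-dot mark is at (270,246), beside pocket 1.

>>> move_arm --pt "-0.0005 -0.0005 0.02 0" --pt "-0.0005 -0.0005 0.05 0" --pt "-0.0005 -0.0005 0.065 0" --pt "-0.0005 -0.0005 0.073 0" --pt "-0.0005 -0.0005 0.08 0" --pt "-0.0005 -0.0005 0.085 0" --pt "-0.0005 -0.0005 0.088 0" --pt "-0.0005 -0.0005 0.09 0" --pt "-0.0005 -0.0005 0.091 0" --pt "-0.0005 -0.0005 0.091 0"

```text
clock: 11.6
eef_pos: [611.4, -61.8, 30.1]
eef_rot: [3.141, 0.0, 1.571]
wrist_force: [0.8, 0.7, -1.5]
finger_gap: 42.9
finger_force: 12.0
```

>>> move_arm --pt "0 0 0.0007 0" --pt "0 0 0.0015 0" --pt "0 0 0.0015 0"

```text
clock: 11.9
eef_pos: [611.6, -61.8, 29.9]
eef_rot: [3.141, 0.0, 1.571]
wrist_force: [-6.3, 1.7, 12.7]
finger_gap: 43.3
finger_force: 12.0
```

>>> move_arm --pt "0 0 0 0" --pt "0 0 0 0" --pt "0 0 0 0" --pt "0 0 0 0" --pt "0 0 -0.02 0" --pt "0 0 -0.06 0" --pt "0 0 -0.1 0" --pt "0 0 -0.125 0" --pt "0 0 -0.125 0" --jaw 0.06

```text
clock: 12.8
eef_pos: [612.8, -62.0, 157.5]
eef_rot: [3.135, 0.001, 1.571]
wrist_force: [-0.1, -0.3, -0.2]
finger_gap: 60.2
finger_force: 0.0
```

```bash
python3 - <<'E'
from h import *
w=snap("wrist","w5.png");W=cloud(w); st=manip.read_state()["eef_pos"]; print(st, rim(W,(611,-61),54,66))
print(pocket(W,1)); print(pocket(W,2)); print("yellow",rim(W,(479,-66.5)))
t=cloud(snap("top","t5.png")); print(rim(t,(479,-66.5)),rim(t,(426,-188)),rim(t,(465,-292)),rim(t,(454,170)))
E
```

```text
[611.91882944 -61.86988268 154.854502  ] [610.2, -61.6, 60.7, 610.1, -62.5, 22.0, 2092]
(array([612. , -61.2]), [[146, 290, 61, 41, 44, 64, 62, 63, 68, 67, 61, 44, 49, 66, 366, 47, 0], [15, 119, 61, 56, 61, 131, 74, 63, 55, 58, 67, 69, 88, 118, 221, 283, 0]])
(array([ 615.9, -115. ]), [[156, 258, 66, 38, 37, 39, 37, 35, 38, 39, 35, 36, 46, 74, 354, 16, 0], [24, 399, 140, 40, 53, 50, 43, 49, 49, 54, 52, 48, 50, 55, 84, 101, 13]])
yellow [479.7, -67.0, 56.7, 478.9, -68.1, 22.1, 2006]
None [426.4, -187.4, 55.4, 425.8, -187.4, 22.0, 229] [465.8, -291.5, 55.7, 465.4, -291.4, 22.0, 183] [454.3, 170.1, 55.6, 454.5, 170.4, 22.0, 195]
```

View pics/w5.png

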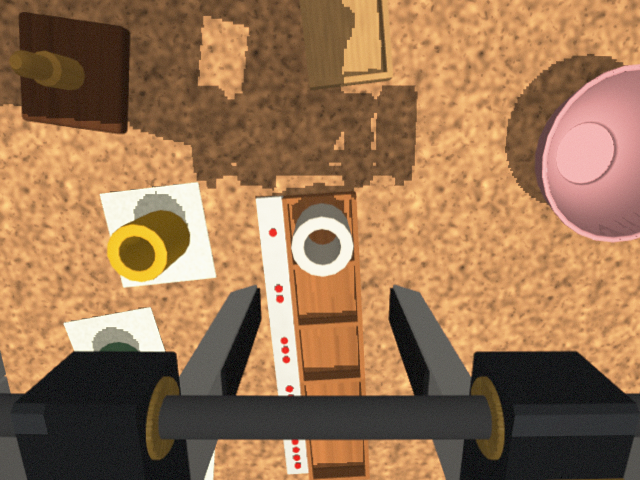

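White stands in pocket 1 at (322,240). Next is yellow.

>>> move_arm --pt "0 -0.015 0 0" --pt "-0.002 -0.05 0 0" --pt "-0.004 -0.09 0 0" --pt "-0.005 -0.12 0.01 0" --pt "-0.0055 -0.1305 0.035 0" --pt "-0.0055 -0.1315 0.075 0" --pt "-0.0055 -0.1315 0.105 0" --pt "-0.0055 -0.1315 0.122 0" --pt "-0.0055 -0.1315 0.128 0" --pt "-0.0055 -0.1315 0.129 0" --pt "-0.0055 -0.1315 0.129 0" --jaw 0.075

```text
clock: 14.0
eef_pos: [480.0, -67.3, 24.7]
eef_rot: [3.141, 0.0, 1.571]
wrist_force: [-0.4, -0.3, -0.8]
finger_gap: 75.2
finger_force: 0.0
```

>>> move_arm --pt "0 0 0 0" --pt "0 0 0 0" --pt "0 0 0 0" --pt "0 0 0 0" --pt "0 0 0 0" --pt "0 0 0 0" --pt "0 0 0 0" --jaw 0.03

```text
clock: 14.7
eef_pos: [479.9, -67.3, 24.7]
eef_rot: [3.141, 0.0, 1.571]
wrist_force: [-1.7, 0.7, 5.3]
finger_gap: 44.4
finger_force: 12.0
```

>>> move_arm --pt "0 0 -0.015 0" --pt "0 0 -0.05 0" --pt "0.005 -0.002 -0.085 0" --pt "0.03 -0.013 -0.095 0" --pt "0.065 -0.028 -0.095 0" --pt "0.1 -0.043 -0.095 0" --pt "0.12 -0.051 -0.095 0" --pt "0.1245 -0.0527 -0.095 0" --pt "0.1245 -0.0527 -0.095 0" --pt "0.1245 -0.0527 -0.095 0" --pt "0.1245 -0.0527 -0.095 0"

```text
clock: 15.8
eef_pos: [427.5, 56.4, 119.3]
eef_rot: [-3.141, 0.0, 1.57]
wrist_force: [0.5, -0.2, -1.4]
finger_gap: 44.7
finger_force: 12.0
```

```bash
python3 - <<'E'
from h import *
W=cloud(snap("wrist")); st=manip.read_state()["eef_pos"]; print(st, rim(W,st[:2],146,156,23))
E
```

```text
[427.39510476  56.45927933 119.2954935 ] [426.8, 57.0, 151.3, 427.4, 56.5, 23.0, 6389]
```

>>> move_arm --pt "0 0 0.01 0" --pt "0 0 0.02 0" --pt "0 0 0.026 0" --pt "0 0 0.031 0" --pt "0 0 0.036 0" --pt "0 0 0.041 0" --pt "0 0 0.046 0" --pt "0 0 0.05 0" --pt "0 0 0.053 0" --pt "0 0 0.056 0" --pt "0 0 0.056 0"

```text
clock: 16.95
eef_pos: [427.0, 57.2, 63.2]
eef_rot: [-3.141, -0.0, 1.571]
wrist_force: [-0.1, 0.5, -0.5]
finger_gap: 44.4
finger_force: 12.0
```

>>> move_arm --pt "0 0 0.006 0" --pt "0 0 0.012 0" --pt "0 0 0.017 0" --pt "0 0 0.021 0" --pt "0 0 0.023 0" --pt "0 0 0.024 0" --pt "0 0 0.0245 0" --pt "0 0 0.0245 0"

```text
clock: 17.75
eef_pos: [427.0, 57.2, 39.6]
eef_rot: [-3.141, 0.0, 1.571]
wrist_force: [-6.8, -0.1, 12.1]
finger_gap: 44.3
finger_force: 12.0
```

>>> move_arm --pt "0 0 0 0" --pt "0 0 0 0" --pt "0 0 0 0" --jaw 0.05

```text
clock: 18.05
eef_pos: [427.3, 57.2, 39.0]
eef_rot: [3.141, -0.0, 1.571]
wrist_force: [0.6, -1.1, -0.0]
finger_gap: 49.8
finger_force: 0.0
```

```bash
python3 - <<'E'
from h import *
W=cloud(snap("wrist","w6.png")); st=manip.read_state()["eef_pos"]; print(st, rim(W,(427,57),62,110,23))
E
```

```text
[427.23730405  57.20644114  38.95651452] [425.8, 58.1, 71.4, 425.8, 56.4, 21.9, 8090]
```

Yellow also reached the foot (rim at 71.4 mm), so it goes in pocket 2.

>>> move_arm --pt "0 0 0 0" --pt "0 0 0 0" --pt "0 0 0 0" --pt "0 0 0 0" --pt "0 0 -0.02 0" --pt "0 0 -0.05 0" --pt "0 0 -0.075 0" --pt "0 0 -0.08 0" --pt "0 0 -0.08 0" --jaw 0.03

```text
clock: 19.0
eef_pos: [427.3, 57.2, 119.0]
eef_rot: [3.141, -0.0, 1.571]
wrist_force: [-0.1, 0.2, -2.1]
finger_gap: 44.6
finger_force: 12.0
```

>>> move_arm --pt "-0.013 0.014 0 0" --pt "-0.04 0.044 0 0" --pt "-0.073 0.08 0 0" --pt "-0.106 0.116 0 0" --pt "-0.137 0.15 0 0" --pt "-0.16 0.175 0 0" --pt "-0.17 0.186 0 0" --pt "-0.172 0.188 0 0" --pt "-0.172 0.188 0 0" --pt "-0.172 0.188 0 0" --pt "-0.172 0.188 0 0"

```text
clock: 20.1
eef_pos: [614.7, -114.0, 119.0]
eef_rot: [-3.141, -0.0, 1.572]
wrist_force: [0.8, 0.3, -1.1]
finger_gap: 44.7
finger_force: 12.0
```

```bash
python3 - <<'E'
from h import *
w=snap("wrist","w7.png");W=cloud(w); st=manip.read_state(); print(st["eef_pos"],st["finger_gap"], rim(W,st["eef_pos"][:2],145,158,23),rim(W,(610.5,-62),54,66)); print(pocket(W,2))
E
```

```text
[ 614.84349962 -114.16582166  119.10695172] 44.57262878929693 [614.2, -113.4, 151.6, 614.8, -114.1, 23.0, 6709] [610.2, -62.1, 60.8, 610.2, -62.6, 22.0, 3053]
(array([ 615.9, -115. ]), [[158, 268, 42, 43, 23, 9, 0, 0, 0, 0, 15, 30, 42, 47, 432, 26, 0], [0, 4, 7, 14, 39, 63, 64, 69, 71, 78, 69, 75, 74, 75, 206, 208, 19]])
```

>>> move_arm --pt "-0.0005 0 0.02 0" --pt "-0.0005 0 0.05 0" --pt "-0.0005 0 0.065 0" --pt "-0.0005 0 0.073 0" --pt "-0.0005 0 0.08 0" --pt "-0.0005 0 0.085 0" --pt "-0.0005 0 0.088 0" --pt "-0.0005 0 0.09 0" --pt "-0.0005 0 0.0912 0" --pt "-0.0005 0 0.0916 0" --pt "-0.0005 0 0.0916 0"

```text
clock: 21.25
eef_pos: [615.4, -115.4, 27.9]
eef_rot: [3.141, 0.0, 1.571]
wrist_force: [-2.4, 0.4, 4.0]
finger_gap: 44.7
finger_force: 12.0
```

Contact with the floor. I'll release, rise, and shift toward green to look.

>>> move_arm --pt "0 0 0 0" --pt "0 0 0 0" --pt "0 0 0 0" --pt "0 0 0 0" --pt "0 0 -0.02 0" --pt "0 0 -0.06 0" --pt "0 0 -0.1 0" --pt "0 0 -0.125 0" --pt "0 -0.01 -0.13 0" --pt "0 -0.02 -0.13 0" --pt "0 -0.02 -0.13 0" --jaw 0.06

```text
clock: 22.35
eef_pos: [593.8, -115.2, 156.4]
eef_rot: [-3.14, -0.0, 1.571]
wrist_force: [-0.3, 0.0, 0.5]
finger_gap: 59.9
finger_force: 0.0
```

```bash
python3 - <<'E'
from h import *
w=snap("wrist","w8.png");W=cloud(w); st=manip.read_state()["eef_pos"]; print(st, rim(W,(610.5,-62),54,66),rim(W,(614.5,-115),54,66))
print(pocket(W,3)); print(rim(W,(426,-188)))
t=cloud(snap("top","t8.png")); print(rim(t,(426,-188)),rim(t,(465,-292)),rim(t,(454,170)))
s=cloud(snap("scene")); print(rim(s,(428,-189)),rim(s,(467,-292)),rim(s,(457,169)))
E
```

```text
[ 594.42784849 -115.26469348  156.44337737] [610.2, -62.2, 60.8, 610.2, -62.8, 22.1, 2326] [613.7, -115.2, 60.7, 614.3, -110.5, 27.4, 2125]
(array([ 619.9, -168.9]), [[177, 215, 72, 58, 38, 39, 37, 37, 38, 37, 36, 40, 37, 91, 310, 3, 0], [25, 429, 100, 40, 40, 45, 46, 41, 51, 47, 52, 53, 49, 54, 80, 100, 13]])
[426.8, -182.5, 56.7, 424.7, -187.8, 23.1, 1594]
None [465.2, -291.7, 55.2, 465.0, -291.5, 22.3, 190] [454.9, 170.5, 55.3, 454.6, 170.7, 22.2, 194]
None [467.8, -293.0, 54.5, 466.4, -292.8, 22.6, 140] [456.6, 168.3, 54.5, 455.8, 168.1, 22.3, 141]
```

>>> move_arm --pt "-0.006 -0.015 0 0" --pt "-0.02 -0.047 0 0" --pt "-0.038 -0.087 0 0" --pt "-0.055 -0.127 0 0" --pt "-0.068 -0.156 0 0" --pt "-0.0725 -0.1665 0 0" --pt "-0.0735 -0.1685 0 0" --pt "-0.0735 -0.1685 0 0" --pt "-0.0735 -0.1685 0 0" --jaw 0.075

```text
clock: 23.4
eef_pos: [427.5, -188.4, 157.2]
eef_rot: [-3.142, -0.0, 1.572]
wrist_force: [-0.6, -0.3, -0.5]
finger_gap: 74.9
finger_force: 0.0
```

```bash
python3 - <<'E'
from h import *
w=snap("wrist");W=cloud(w); st=manip.read_state()["eef_pos"]; print(st,rim(W,(426,-188)))
E
```

```text
[ 427.4486928  -188.40280273  157.12583011] [425.1, -188.1, 56.8, 425.2, -189.0, 22.0, 2366]
```

Aligned over green.

>>> move_arm --pt "0 -0.001 0.015 0" --pt "0 -0.001 0.05 0" --pt "0 -0.001 0.085 0" --pt "0 -0.001 0.11 0" --pt "0 -0.001 0.125 0" --pt "0 -0.001 0.13 0" --pt "0 -0.001 0.131 0" --pt "0 -0.001 0.131 0"

```text
clock: 24.25
eef_pos: [426.2, -188.8, 26.9]
eef_rot: [3.141, 0.0, 1.571]
wrist_force: [-0.1, -0.2, 0.3]
finger_gap: 74.9
finger_force: 0.0
```

>>> move_arm --pt "0 0 0 0" --pt "0 0 0 0" --pt "0 0 0 0" --pt "0 0 0 0" --pt "0 0 0 0" --pt "0 0 0 0" --pt "0 0 0 0" --jaw 0.03

```text
clock: 24.95
eef_pos: [425.8, -188.9, 26.6]
eef_rot: [3.141, 0.0, 1.571]
wrist_force: [-1.5, 0.4, 4.6]
finger_gap: 43.7
finger_force: 12.0
```

>>> move_arm --pt "0 0 -0.015 0" --pt "0 0 -0.05 0" --pt "0.005 0 -0.085 0" --pt "0.03 0 -0.095 0" --pt "0.075 0.001 -0.095 0" --pt "0.12 0.001 -0.095 0" --pt "0.165 0.001 -0.095 0" --pt "0.205 0.001 -0.095 0" --pt "0.235 0.0014 -0.095 0" --pt "0.2455 0.0014 -0.095 0" --pt "0.246 0.0014 -0.095 0" --pt "0.246 0.0014 -0.095 0"

```text
clock: 26.15
eef_pos: [427.0, 56.4, 121.2]
eef_rot: [-3.141, 0.0, 1.571]
wrist_force: [-0.5, 0.6, -1.1]
finger_gap: 44.2
finger_force: 12.0
```

```bash
python3 - <<'E'
from h import *
W=cloud(snap("wrist")); st=manip.read_state()["eef_pos"]; print(st, rim(W,st[:2],146,156,23))
E
```

```text
[427.04794401  56.18494356 121.20906416] [426.3, 58.1, 151.3, 427.0, 56.2, 23.0, 7328]
```

>>> move_arm --pt "0.0005 0 0.01 0" --pt "0.0005 0 0.02 0" --pt "0.0005 0 0.026 0" --pt "0.0005 0 0.031 0" --pt "0.0005 0 0.036 0" --pt "0.0005 0 0.041 0" --pt "0.0005 0 0.046 0" --pt "0.0005 0 0.049 0" --pt "0.0005 0 0.051 0" --pt "0.0005 0 0.053 0" --pt "0.0005 0 0.053 0"

```text
clock: 27.3
eef_pos: [427.7, 57.8, 69.3]
eef_rot: [3.14, -0.0, 1.571]
wrist_force: [-2.7, -0.1, 11.2]
finger_gap: 44.4
finger_force: 12.0
```

There's contact at about 43 mm, which is the step. I'll release to confirm.

>>> move_arm --pt "0 0 0 0" --pt "0 0 0 0" --pt "0 0 0 0" --jaw 0.05

```text
clock: 27.6
eef_pos: [427.0, 57.7, 68.3]
eef_rot: [3.142, 0.0, 1.571]
wrist_force: [0.2, -0.0, 0.4]
finger_gap: 50.1
finger_force: 0.0
```

```bash
python3 - <<'E'
from h import *
w=snap("wrist","w9.png");W=cloud(w); s=snap("scene"); st=manip.read_state()["eef_pos"]; print(st, rim(W,(427,57),62,110,23))
cv2.imwrite('pics/m9.png',np.hstack([cv2.resize(w["frame"],(400,300)),cv2.resize(s["frame"][130:280,260:460],(400,300),interpolation=cv2.INTER_CUBIC)]))
E
```

```text
[427.03794907  57.7027753   68.29076359] [426.9, 60.8, 100.3, 426.8, 58.9, 21.9, 10035]
```

View pics/m9.png

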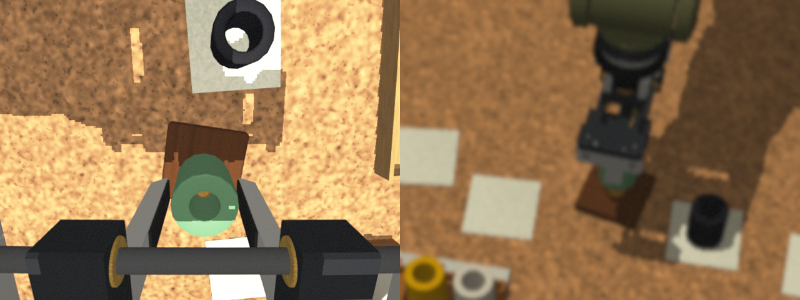

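Green sits on the step (rim at 100 mm), so it is a second and goes to the box.

>>> move_arm --pt "0 0 0 0" --pt "0 0 0 0" --pt "0 0 0 0" --pt "0 0 0 0" --pt "0 0 -0.015 0" --pt "0 0 -0.035 0" --pt "0 0 -0.05 0" --pt "0 0 -0.052 0" --jaw 0.03

```text
clock: 28.5
eef_pos: [427.7, 57.7, 121.7]
eef_rot: [3.139, -0.0, 1.571]
wrist_force: [-0.1, 1.0, -2.6]
finger_gap: 43.8
finger_force: 12.0
```

>>> move_arm --pt "0.004 0.014 0 0" --pt "0.013 0.045 0 0" --pt "0.024 0.085 0 0" --pt "0.035 0.125 0 0" --pt "0.045 0.16 0 0" --pt "0.052 0.185 0 0" --pt "0.055 0.196 0 0" --pt "0.0555 0.198 0 0" --pt "0.0555 0.198 0 0" --pt "0.0555 0.198 0 0"

```text
clock: 29.5
eef_pos: [624.4, 113.0, 120.0]
eef_rot: [-3.141, 0.0, 1.571]
wrist_force: [0.1, -0.5, -1.1]
finger_gap: 44.3
finger_force: 12.0
```

```bash
cat >> h.py <<'E'
def box(W,xy,a=6.7,c=(618,173.2)):
    """wall-top offsets across the box near xy (expected +-28), and of xy from centre line"""
    a=np.deg2rad(a); e=np.array([-np.sin(a),np.cos(a)]); f=np.array([np.cos(a),np.sin(a)])
    d=W[...,:2]-np.array(c); X=d@f;Y=d@e; y0=(np.array(xy)-c)@e
    out=[]
    for z0,z1 in((17,26),(-1,10)):
        m=(abs(X)<36)&(abs(Y-y0)<70)&(W[...,2]>z0)&(W[...,2]<z1); out.append(np.histogram(X[m],bins=np.arange(-36,38,4))[0].tolist())
    return (np.array(xy)-c)@f,y0,out
E
python3 - <<'E'
from h import *
w=snap("wrist","w10.png");W=cloud(w); st=manip.read_state(); p=st["eef_pos"]; print(p,st["finger_gap"], rim(W,p[:2],145,160,23)); print(box(W,p[:2]))
E
```

```text
[624.4864305  113.01680776 120.30760767] 44.126413301243055 [624.1, 115.4, 152.4, 624.4, 113.4, 22.9, 7750]
(np.float64(-0.5794850062891332), np.float64(-60.528956755184865), [[0, 586, 227, 0, 0, 0, 0, 0, 0, 0, 0, 0, 0, 0, 0, 799, 151, 0], [263, 0, 610, 597, 583, 573, 571, 579, 572, 577, 595, 610, 626, 654, 705, 176, 330, 814]])
```

View pics/w10.png

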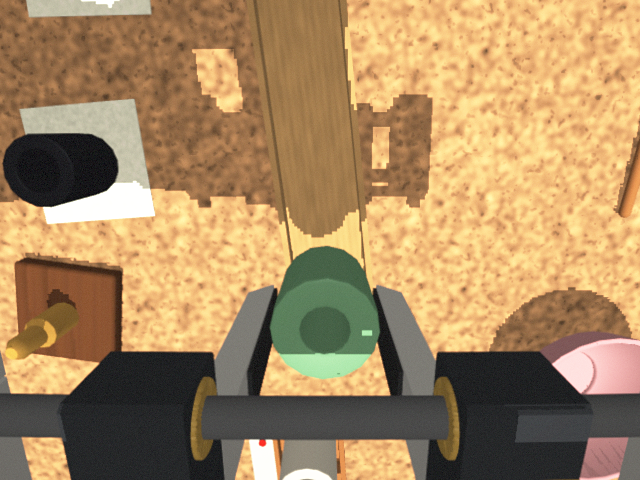

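Green is centred between the box walls. Lowering it.

>>> move_arm --pt "0 0 0.02 0" --pt "0 0 0.05 0" --pt "0 0 0.065 0" --pt "0 0 0.073 0" --pt "0 0 0.08 0" --pt "0 0 0.085 0" --pt "0 0 0.088 0" --pt "0 0 0.09 0" --pt "0 0 0.091 0" --pt "0 0 0.0915 0" --pt "0 0 0.0915 0"

```text
clock: 30.65
eef_pos: [625.2, 113.2, 29.1]
eef_rot: [3.141, -0.0, 1.571]
wrist_force: [0.5, -0.1, -1.1]
finger_gap: 44.1
finger_force: 12.0
```

>>> move_arm --pt "0 0 0.0007 0" --pt "0 0 0.0014 0" --pt "0 0 0.0014 0"

```text
clock: 30.95
eef_pos: [625.4, 113.0, 28.7]
eef_rot: [3.141, 0.0, 1.571]
wrist_force: [-3.6, -2.0, 9.7]
finger_gap: 44.0
finger_force: 12.0
```

>>> move_arm --pt "0 0 0 0" --pt "0 0 0 0" --pt "0 0 0 0" --pt "0 0 0 0" --pt "0 0 -0.02 0" --pt "0 0 -0.06 0" --pt "0 0 -0.1 0" --pt "0 0 -0.125 0" --pt "0 0 -0.13 0" --pt "0 0 -0.13 0" --jaw 0.06

```text
clock: 31.95
eef_pos: [625.1, 113.2, 157.5]
eef_rot: [3.141, -0.0, 1.571]
wrist_force: [0.1, -0.5, -0.2]
finger_gap: 60.1
finger_force: 0.0
```

```bash
python3 - <<'E'
from h import *
w=snap("wrist","w11.png");W=cloud(w); st=manip.read_state()["eef_pos"]; print(st, rim(W,(624,113),54,66))
t=cloud(snap("top")); print(rim(t,(465,-292)),rim(t,(454,170)))
s=cloud(snap("scene")); print(rim(s,(467,-292)),rim(s,(457,169)))
E
```

```text
[624.67424961 113.1684587  156.23724601] [623.9, 113.5, 60.8, 623.9, 112.5, 21.9, 2476]
[465.4, -291.6, 55.7, 465.4, -291.8, 21.9, 188] None
[468.0, -293.0, 54.8, 465.8, -292.5, 23.0, 140] [456.0, 167.5, 54.5, 457.0, 167.7, 22.6, 147]
```

Green is upright in the box. Going to blue.

>>> move_arm --pt "-0.015 -0.006 0 0" --pt "-0.05 -0.02 0 0" --pt "-0.095 -0.037 0 0" --pt "-0.14 -0.055 0 0" --pt "-0.185 -0.073 0 0" --pt "-0.23 -0.09 0 0" --pt "-0.275 -0.108 0 0" --pt "-0.32 -0.126 0 0" --pt "-0.36 -0.142 0 0" --pt "-0.39 -0.153 0 0" --pt "-0.404 -0.159 0 0" --pt "-0.406 -0.1597 0 0" --jaw 0.075

```text
clock: 33.3
eef_pos: [464.2, -293.9, 156.9]
eef_rot: [-3.141, -0.0, 1.569]
wrist_force: [0.0, 0.4, 0.2]
finger_gap: 74.5
finger_force: 0.0
```

>>> move_arm --pt "0 0 0 0" --pt "0 0 0 0"

```text
clock: 33.5
eef_pos: [465.8, -291.6, 157.3]
eef_rot: [-3.141, -0.0, 1.572]
wrist_force: [0.2, 0.3, -0.3]
finger_gap: 75.3
finger_force: 0.0
```

```bash
python3 - <<'E'
from h import *
w=snap("wrist","w12.png");W=cloud(w); st=manip.read_state()["eef_pos"]; print(st,rim(W,(464,-293)))
t=cloud(snap("top")); print(rim(t,(454,170)))
E
```

```text
[ 465.83581868 -291.62737836  157.38268176] [464.1, -293.5, 56.8, 463.9, -294.3, 22.0, 1966]
[454.5, 170.3, 55.3, 454.4, 170.7, 22.2, 194]
```

>>> move_arm --pt "-0.002 0 0.015 0" --pt "-0.002 0 0.05 0" --pt "-0.002 0 0.085 0" --pt "-0.002 0 0.11 0" --pt "-0.002 0 0.125 0" --pt "-0.002 0 0.13 0" --pt "-0.002 0 0.131 0" --pt "-0.002 0 0.131 0"

```text
clock: 34.4
eef_pos: [465.9, -295.0, 27.5]
eef_rot: [3.14, 0.001, 1.571]
wrist_force: [-0.1, 0.7, -0.4]
finger_gap: 74.8
finger_force: 0.0
```

>>> move_arm --pt "0 0 0 0" --pt "0 0 0 0" --pt "0 0 0 0" --pt "0 0 0 0" --pt "0 0 0 0" --pt "0 0 0 0" --pt "0 0 0 0" --jaw 0.03

```text
clock: 35.1
eef_pos: [465.4, -294.9, 26.6]
eef_rot: [3.141, 0.0, 1.571]
wrist_force: [-0.5, -0.2, 3.8]
finger_gap: 43.4
finger_force: 12.0
```

>>> move_arm --pt "0 0 -0.015 0" --pt "0 0 -0.05 0" --pt "0.005 0 -0.085 0" --pt "0.03 -0.003 -0.095 0" --pt "0.075 -0.008 -0.095 0" --pt "0.12 -0.013 -0.095 0" --pt "0.165 -0.018 -0.095 0" --pt "0.21 -0.023 -0.095 0" --pt "0.255 -0.028 -0.095 0" --pt "0.3 -0.033 -0.095 0" --pt "0.335 -0.036 -0.095 0" --pt "0.351 -0.038 -0.095 0"

```text
clock: 36.3
eef_pos: [426.8, 58.6, 122.4]
eef_rot: [3.141, -0.0, 1.573]
wrist_force: [0.6, -0.1, -1.0]
finger_gap: 44.0
finger_force: 12.0
```

>>> move_arm --pt "0 0 0 0" --pt "0 0 0 0" --pt "0 0 0 0"

```text
clock: 36.6
eef_pos: [427.5, 55.4, 121.7]
eef_rot: [3.141, 0.0, 1.57]
wrist_force: [-0.4, 0.0, -1.0]
finger_gap: 44.0
finger_force: 12.0
```

```bash
python3 - <<'E'
from h import *
W=cloud(snap("wrist")); st=manip.read_state()["eef_pos"]; print(st, rim(W,st[:2],146,156,26))
E
```

```text
[427.48122368  55.31703294 121.6130657 ] [426.5, 57.5, 151.7, 427.5, 57.0, 25.5, 6620]
```

>>> move_arm --pt "0 0 0.01 0" --pt "0 0 0.02 0" --pt "0 0 0.026 0" --pt "0 0 0.031 0" --pt "0 0 0.036 0" --pt "0 0 0.041 0" --pt "0 0 0.046 0" --pt "0 0 0.049 0" --pt "0 0 0.051 0" --pt "0 0 0.054 0" --pt "0 0 0.054 0"

```text
clock: 37.75
eef_pos: [427.2, 56.2, 67.2]
eef_rot: [-3.141, 0.0, 1.571]
wrist_force: [-0.2, -0.4, -1.2]
finger_gap: 44.2
finger_force: 12.0
```

>>> move_arm --pt "0 0 0.006 0" --pt "0 0 0.012 0" --pt "0 0 0.018 0" --pt "0 0 0.022 0" --pt "0 0 0.0245 0" --pt "0 0 0.026 0" --pt "0 0 0.0267 0" --pt "0 0 0.0267 0"

```text
clock: 38.55
eef_pos: [427.3, 56.2, 41.4]
eef_rot: [-3.141, 0.0, 1.571]
wrist_force: [-5.8, 0.4, 12.2]
finger_gap: 43.6
finger_force: 12.0
```

>>> move_arm --pt "0 0 0 0" --pt "0 0 0 0" --pt "0.001 0 0 0" --jaw 0.05

```text
clock: 38.85
eef_pos: [427.5, 57.2, 40.8]
eef_rot: [3.141, -0.0, 1.571]
wrist_force: [-0.4, 0.1, -0.2]
finger_gap: 50.2
finger_force: 0.0
```

```bash
python3 - <<'E'
from h import *
W=cloud(snap("wrist")); st=manip.read_state()["eef_pos"]; print(st, rim(W,(427,57),62,110,23))
E
```

```text
[427.43457446  57.3118971   40.76825316] [426.0, 58.6, 71.5, 426.1, 56.8, 22.1, 7926]
```

Blue reached the foot, so it goes in pocket 3.

>>> move_arm --pt "0 0 0 0" --pt "0 0 0 0" --pt "0 0 0 0" --pt "0 0 0 0" --pt "0 0 -0.02 0" --pt "0 0 -0.05 0" --pt "0 0 -0.075 0" --pt "0 0 -0.08 0" --pt "0 0 -0.08 0" --jaw 0.03

```text
clock: 39.8
eef_pos: [427.4, 57.2, 120.7]
eef_rot: [3.141, -0.0, 1.571]
wrist_force: [0.4, -0.2, -1.1]
finger_gap: 43.9
finger_force: 12.0
```

>>> move_arm --pt "-0.013 0.011 0 0" --pt "-0.04 0.034 0 0" --pt "-0.073 0.062 0 0" --pt "-0.107 0.09 0 0" --pt "-0.14 0.118 0 0" --pt "-0.173 0.146 0 0" --pt "-0.202 0.17 0 0" --pt "-0.22 0.186 0 0" --pt "-0.226 0.191 0 0" --pt "-0.2265 0.191 0 0" --pt "-0.2265 0.191 0 0" --pt "-0.2265 0.191 0 0"

```text
clock: 41.0
eef_pos: [617.9, -168.3, 120.6]
eef_rot: [-3.141, -0.0, 1.572]
wrist_force: [-0.0, -0.3, -1.1]
finger_gap: 43.6
finger_force: 12.0
```

```bash
python3 - <<'E'
from h import *
w=snap("wrist","w13.png");W=cloud(w); st=manip.read_state(); print(st["eef_pos"],st["finger_gap"], rim(W,st["eef_pos"][:2],145,158,23)); print(pocket(W,3))
E
```

```text
[ 618.00466555 -168.41798428  120.85668821] 44.19487983625944 [617.4, -167.2, 151.5, 618.0, -168.3, 22.9, 6563]
(array([ 619.9, -168.9]), [[172, 235, 42, 40, 26, 10, 0, 0, 0, 2, 18, 31, 43, 73, 432, 4, 0], [0, 3, 10, 23, 31, 52, 64, 73, 69, 70, 76, 75, 71, 72, 206, 216, 17]])
```

>>> move_arm --pt "0 0 0.02 0" --pt "0 0 0.05 0" --pt "0 0 0.065 0" --pt "0 0 0.073 0" --pt "0 0 0.08 0" --pt "0 0 0.085 0" --pt "0 0 0.088 0" --pt "0 0 0.09 0" --pt "0 0 0.0912 0" --pt "0 0 0.092 0" --pt "0 0 0.092 0"

```text
clock: 42.15
eef_pos: [618.5, -169.4, 29.7]
eef_rot: [3.141, 0.0, 1.571]
wrist_force: [-2.3, 0.2, 4.7]
finger_gap: 43.8
finger_force: 12.0
```

>>> move_arm --pt "0 0 0 0" --pt "0 0 0 0" --pt "0 0 0 0" --pt "0 0 0 0" --pt "0 0 -0.02 0" --pt "0 0 -0.06 0" --pt "0 0 -0.1 0" --pt "0 0 -0.125 0" --pt "0 0 -0.13 0" --pt "0 0 -0.13 0" --jaw 0.06

```text
clock: 43.15
eef_pos: [618.5, -169.3, 158.9]
eef_rot: [3.141, 0.0, 1.571]
wrist_force: [0.2, -0.6, 0.1]
finger_gap: 60.1
finger_force: 0.0
```

```bash
python3 - <<'E'
from h import *
w=snap("wrist","w14.png");W=cloud(w); st=manip.read_state()["eef_pos"]; print(st, [rim(W,p,54,66,27) for p in((610.5,-62),(614,-115),(617,-169))])
print(pocket(W,4))
t=cloud(snap("top")); print(rim(t,(454,170)))
s=cloud(snap("scene")); print(rim(s,(457,169)))
E
```

```text
[ 617.99552976 -169.18273129  157.53930506] [[608.1, -63.2, 60.8, 608.1, -63.6, 22.0, 2620], [614.0, -116.0, 60.8, 614.0, -116.4, 22.0, 2280], [617.1, -169.0, 60.7, 617.4, -169.8, 22.0, 2077]]
(array([ 623.9, -222.8]), [[201, 223, 56, 39, 40, 36, 36, 38, 36, 38, 38, 38, 56, 116, 308, 0, 0], [21, 415, 122, 46, 46, 53, 40, 48, 50, 48, 54, 48, 48, 54, 92, 100, 14]])
[454.4, 170.7, 55.6, 455.1, 170.6, 22.3, 185]
[457.6, 168.4, 54.6, 456.6, 167.8, 22.9, 148]
```

Blue is in pocket 3. White and yellow are still upright in their pockets. Now black.

>>> move_arm --pt "0.015 -0.007 0 0" --pt "0.05 -0.024 0 0" --pt "0.09 -0.043 0 0" --pt "0.13 -0.063 0 0" --pt "0.17 -0.082 0 0" --pt "0.21 -0.102 0 0" --pt "0.25 -0.121 0 0" --pt "0.285 -0.138 0 0" --pt "0.315 -0.153 0 0" --pt "0.333 -0.162 0 0" --pt "0.338 -0.164 0 0" --pt "0.338 -0.164 0 0" --jaw 0.075

```text
clock: 44.5
eef_pos: [454.1, 168.8, 158.0]
eef_rot: [-3.14, 0.0, 1.572]
wrist_force: [-0.2, -0.4, 0.8]
finger_gap: 74.9
finger_force: 0.0
```

>>> move_arm --pt "0 0 0 0" --pt "0 0 0 0"

```text
clock: 44.7
eef_pos: [454.7, 167.9, 158.5]
eef_rot: [-3.141, 0.0, 1.57]
wrist_force: [-0.4, 0.6, 0.1]
finger_gap: 74.7
finger_force: 0.0
```

```bash
python3 - <<'E'
from h import *
w=snap("wrist","w15.png");W=cloud(w); st=manip.read_state()["eef_pos"]; print(st,rim(W,(454,169)))
E
```

```text
[454.69272172 167.91146928 158.55564877] [453.7, 169.0, 56.8, 453.7, 168.1, 21.9, 1967]
```

>>> move_arm --pt "0.0005 0 0.015 0" --pt "0.0005 0 0.05 0" --pt "0.0005 0 0.085 0" --pt "0.0005 0 0.11 0" --pt "0.0005 0 0.125 0" --pt "0.0005 0 0.13 0" --pt "0.0005 0 0.132 0" --pt "0.0005 0 0.132 0"

```text
clock: 45.55
eef_pos: [454.8, 169.1, 27.3]
eef_rot: [3.141, -0.0, 1.57]
wrist_force: [-0.3, 0.8, 0.5]
finger_gap: 75.3
finger_force: 0.0
```

>>> move_arm --pt "0 0 0 0" --pt "0 0 0 0" --pt "0 0 0 0" --pt "0 0 0 0" --pt "0 0 0 0" --pt "0 0 0 0" --pt "0 0 0 0" --jaw 0.03

```text
clock: 46.25
eef_pos: [454.5, 169.2, 26.9]
eef_rot: [3.141, -0.0, 1.571]
wrist_force: [-0.9, -0.2, 3.9]
finger_gap: 43.7
finger_force: 12.0
```

>>> move_arm --pt "0 0 -0.015 0" --pt "0 0 -0.05 0" --pt "-0.005 -0.001 -0.085 0" --pt "-0.03 -0.007 -0.095 0" --pt "-0.065 -0.016 -0.095 0" --pt "-0.095 -0.023 -0.095 0" --pt "-0.109 -0.0265 -0.095 0" --pt "-0.112 -0.0272 -0.095 0" --pt "-0.112 -0.0272 -0.095 0" --pt "-0.112 -0.0272 -0.095 0" --pt "-0.112 -0.0272 -0.095 0"

```text
clock: 47.35
eef_pos: [427.2, 57.9, 121.6]
eef_rot: [-3.141, -0.0, 1.572]
wrist_force: [-2.2, -0.3, -0.8]
finger_gap: 43.8
finger_force: 12.0
```

```bash
python3 - <<'E'
from h import *
W=cloud(snap("wrist")); st=manip.read_state()["eef_pos"]; print(st, rim(W,st[:2],146,156,26))
E
```

```text
[427.19604312  57.83138953 121.63402447] [426.2, 58.6, 151.3, 427.2, 59.4, 25.5, 6496]
```

>>> move_arm --pt "-0.0005 0 0.01 0" --pt "-0.0005 0 0.02 0" --pt "-0.0005 0 0.026 0" --pt "-0.0005 0 0.031 0" --pt "-0.0005 0 0.036 0" --pt "-0.0005 0 0.041 0" --pt "-0.0005 0 0.046 0" --pt "-0.0005 0 0.049 0" --pt "-0.0005 0 0.051 0" --pt "-0.0005 0 0.054 0" --pt "-0.0005 0 0.054 0"

```text
clock: 48.5
eef_pos: [427.1, 56.7, 67.5]
eef_rot: [-3.141, 0.0, 1.571]
wrist_force: [0.0, -0.5, -1.2]
finger_gap: 43.7
finger_force: 12.0
```

>>> move_arm --pt "0 0 0.006 0" --pt "0 0 0.012 0" --pt "0 0 0.018 0" --pt "0 0 0.022 0" --pt "0 0 0.0245 0" --pt "0 0 0.026 0" --pt "0 0 0.0267 0" --pt "0 0 0.0267 0"

```text
clock: 49.3
eef_pos: [427.1, 56.7, 41.7]
eef_rot: [-3.141, 0.0, 1.571]
wrist_force: [-5.9, -0.6, 11.0]
finger_gap: 43.6
finger_force: 12.0
```

>>> move_arm --pt "0 0 0 0" --pt "0 0 0 0" --pt "0.0005 0 0 0" --jaw 0.05

```text
clock: 49.6
eef_pos: [427.3, 57.2, 41.1]
eef_rot: [3.141, 0.0, 1.571]
wrist_force: [0.4, -0.4, -0.2]
finger_gap: 50.1
finger_force: 0.0
```

```bash
python3 - <<'E'
from h import *
W=cloud(snap("wrist")); st=manip.read_state()["eef_pos"]; print(st, rim(W,(427,57),62,110,23))
E
```

```text
[427.19964929  57.26390515  41.03363859] [425.8, 57.8, 71.5, 425.9, 56.1, 22.0, 7872]
```

Black reached the foot, so it goes in pocket 4.

>>> move_arm --pt "0 0 0 0" --pt "0 0 0 0" --pt "0 0 0 0" --pt "0 0 0 0" --pt "0 0 -0.02 0" --pt "0 0 -0.05 0" --pt "0 0 -0.075 0" --pt "0 0 -0.08 0" --pt "0 0 -0.08 0" --jaw 0.03

```text
clock: 50.55
eef_pos: [427.3, 57.2, 121.1]
eef_rot: [3.141, -0.0, 1.571]
wrist_force: [0.3, -0.5, -1.4]
finger_gap: 44.0
finger_force: 12.0
```

>>> move_arm --pt "-0.013 0.009 0 0" --pt "-0.045 0.031 0 0" --pt "-0.08 0.056 0 0" --pt "-0.115 0.08 0 0" --pt "-0.15 0.104 0 0" --pt "-0.185 0.129 0 0" --pt "-0.22 0.153 0 0" --pt "-0.25 0.174 0 0" --pt "-0.27 0.188 0 0" --pt "-0.279 0.194 0 0" --pt "-0.2805 0.195 0 0" --pt "-0.2805 0.195 0 0"

```text
clock: 51.75
eef_pos: [621.6, -222.9, 119.3]
eef_rot: [-3.139, -0.001, 1.571]
wrist_force: [-1.1, 0.8, -0.8]
finger_gap: 43.8
finger_force: 12.0
```

>>> move_arm --pt "0 0 0 0" --pt "0 0 0 0"

```text
clock: 51.95
eef_pos: [622.0, -222.6, 121.0]
eef_rot: [-3.141, -0.0, 1.571]
wrist_force: [-0.2, -0.4, -1.3]
finger_gap: 44.0
finger_force: 12.0
```

```bash
python3 - <<'E'
from h import *
w=snap("wrist","w16.png");W=cloud(w); st=manip.read_state(); print(st["eef_pos"],st["finger_gap"], rim(W,st["eef_pos"][:2],145,158,23)); print(pocket(W,4))
E
```

```text
[ 622.04987082 -222.7324103   121.14909932] 43.94958964258513 [621.4, -222.4, 151.5, 622.0, -222.7, 23.0, 6515]
(array([ 623.9, -222.8]), [[208, 222, 43, 43, 23, 12, 2, 0, 2, 8, 23, 40, 40, 110, 403, 0, 0], [1, 6, 16, 25, 42, 63, 71, 64, 74, 73, 69, 69, 72, 78, 214, 223, 19]])
```

>>> move_arm --pt "0 0 0.02 0" --pt "0 0 0.05 0" --pt "0 0 0.065 0" --pt "0 0 0.073 0" --pt "0 0 0.08 0" --pt "0 0 0.085 0" --pt "0 0 0.088 0" --pt "0 0 0.09 0" --pt "0 0 0.0912 0" --pt "0 0 0.092 0" --pt "0 0 0.092 0"

```text
clock: 53.1
eef_pos: [622.3, -223.4, 30.0]
eef_rot: [3.141, 0.0, 1.571]
wrist_force: [-2.9, 1.0, 5.6]
finger_gap: 43.6
finger_force: 12.0
```

Floor contact. I'll release, rise, back off toward the robot and check everything.

>>> move_arm --pt "0 0 0 0" --pt "0 0 0 0" --pt "0 0 0 0" --pt "0 0 0 0" --pt "0 0 -0.02 0" --pt "0 0 -0.06 0" --pt "0 0 -0.1 0" --pt "0 0 -0.14 0" --pt "0 -0.04 -0.16 0" --pt "0 -0.085 -0.16 0" --pt "0 -0.13 -0.16 0" --pt "0 -0.17 -0.16 0" --jaw 0.06

```text
clock: 54.3
eef_pos: [450.2, -223.0, 189.1]
eef_rot: [3.141, 0.0, 1.571]
wrist_force: [1.2, -0.8, -0.3]
finger_gap: 60.1
finger_force: 0.0
```

>>> move_arm --pt "-0.03 -0.015 0 0" --pt "-0.07 -0.03 0 0" --pt "-0.11 -0.04 0 0" --pt "-0.15 -0.06 0 0" --pt "-0.19 -0.08 0 0" --pt "-0.2 -0.08 0 0" --pt "-0.2 -0.08 0 0" --pt "-0.2 -0.08 0 0"

```text
clock: 55.1
eef_pos: [372.6, -422.5, 188.9]
eef_rot: [-3.141, -0.0, 1.571]
wrist_force: [0.2, -0.2, 0.7]
finger_gap: 59.7
finger_force: 0.0
```

```bash
python3 - <<'E'
from h import *
t=snap("top");s=snap("scene");T=cloud(t);S=cloud(s); print(manip.read_state()["eef_pos"])
for p in((610,-61),(615,-115),(618.5,-168),(622.5,-222),(625,114)): print(rim(T,p,54,66,27),rim(S,p,52,66,27))
a=cv2.resize(t["frame"][165:315,70:550],(800,250),interpolation=cv2.INTER_CUBIC); b=cv2.resize(s["frame"][130:340,130:600],(800,350),interpolation=cv2.INTER_CUBIC)
cv2.imwrite('pics/final.png',np.vstack([a,b]))
E
```

```text
[ 372.87016575 -422.16265091  189.14867971]
[608.9, -61.1, 59.1, 609.5, -61.2, 22.0, 195] [610.9, -62.3, 58.1, 610.5, -63.9, 23.3, 220]
[614.9, -114.0, 59.8, 615.1, -114.2, 22.1, 195] [617.2, -115.7, 58.2, 615.6, -116.3, 23.4, 225]
[618.4, -167.8, 59.6, 618.1, -168.5, 22.0, 193] [620.0, -168.8, 57.8, 619.4, -169.8, 23.3, 222]
[622.3, -222.0, 59.3, 622.9, -222.0, 22.0, 194] [624.1, -222.8, 58.2, 624.0, -223.8, 23.6, 215]
[625.1, 114.3, 59.6, 625.4, 114.9, 22.0, 231] [627.0, 112.8, 58.2, 625.8, 112.6, 22.7, 274]
```

View pics/final.png

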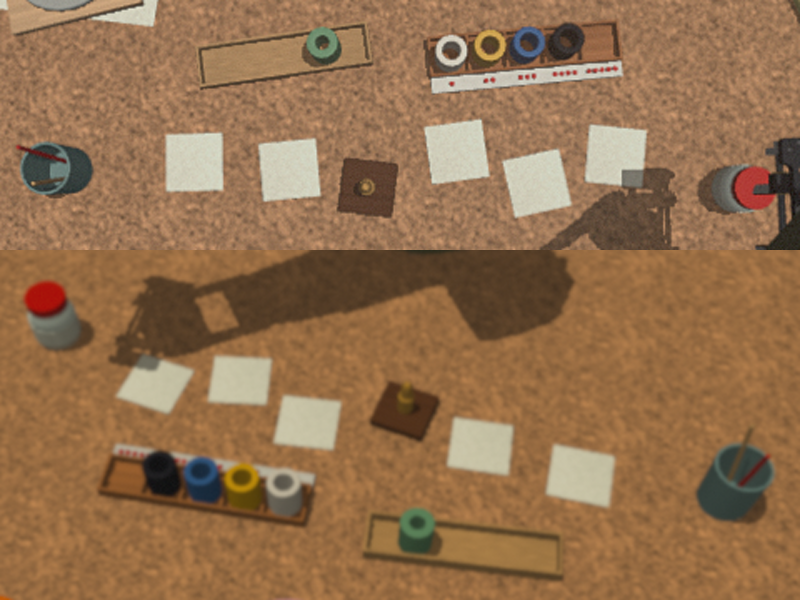

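White, yellow, blue and black stand in pockets 1 to 4 (upper view x 451, 489, 528, 567). Green stands in the box at (323,45), and the jar and pot are where they were.

```bash
python3 -c "
from cell import manip; print(manip.sign_off())"
```

```text
the job is handed in; nothing more can be done
None
```

White, yellow, blue and black went right down the gauge and stand upright in pockets 1 to 4; green stopped on the step and stands upright in the seconds box. The job is handed in at about 55 s of the 210 s allowed.

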